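Tip the grinding balls out of the turret-cap dispenser

TASK

Get the three steel grinding balls for the wood mill out of the clear dispenser canister. With the canister still upright, turn its perforated cap so that the biggest hole, the only one the balls fit through, points at the steel tray; then swing the canister over by its crank as far as it goes, so that all three balls roll out into the tray, and leave it tipped.

Things in the scene. Friction and masses are not known exactly. Their poses are not given: they have to be found in the camera images.
- stand: fixed stand: steel base, two grey cheeks 148 mm high at y = +-62 mm and, on its +x side, an open steel catch tray 220 x 150 mm, 55 mm high, 4 mm walls, at x = 25 to 245 mm. Origin on the table below the canister's axis; z up, x from the canister to the tray, y along the canister's pivot towards the crank. The pivot line passes through (0, 0, 130 mm) along y
- cap (a joint): turn of the cap on the canister, rad: 0 with the biggest hole towards the tray, positive counter-clockwise from above; -2.6 to 2.6, stays where left (0.06 N m). Dark steel disc 94 mm across, 6 mm thick, top face 201 mm above the table. Holes: 36 mm (centre 25.5 mm off the axis) and, counter-clockwise from it by 80, 150, 215 degrees, 10, 7 and 5 mm. Starts 0.7 to 1.45 rad off
- cap_grip (a point): point on the cap's axis in its white grip bar, 24 mm above the disc's top face; x points from the axis to the biggest hole, z along the canister's axis (up when upright). The bar is 12 mm thick along x, 40 mm long along y and 34 mm high (ends 10 mm above this point): pinch it across its thickness and turn
- canister (a joint): tipping angle of the canister about the pivot, rad: 0 upright (start), positive tips its top towards the tray; stop at 2.0 (mouth 25 degrees below level). Stays where left (friction 0.3 N m, about 4 N at the crank). A clear tube 88 mm across, from 60 mm below to 65 mm above the pivot, the cap on top
- crank_grip (a point): middle of the crank's handle: black round bar, 14 mm diameter, 69 mm long along y, part of the canister, 75 mm from the pivot line, 112 mm to the +y side of the canister's axis. Upright canister: 40 degrees behind straight up (away from the tray); it swings over the top to 75 degrees in front. Can be pinched from above across the bar and led along this arc, the bar turning in the fingers
- ball0_center (a point): polished steel grinding ball, 14 mm diameter, about 12 g, loose inside the canister at the start; this point is its centre
- ball1_center (a point): polished steel grinding ball, 14 mm diameter, about 12 g, loose inside the canister at the start; this point is its centre
- ball2_center (a point): polished steel grinding ball, 14 mm diameter, about 12 g, loose inside the canister at the start; this point is its centre

How it is judged:
On the way, in this order (a step that is already met when the one before it is completed fails the run):
1. with the canister upright, the cap's biggest hole points at the tray (within about 14 degrees) (value of joint cap between -0.25 and 0.25 rad and value of joint canister below 0.2 rad), for 0.2 s.
2. the canister is tipped over towards the tray (value of joint canister above 1.7 rad), for 0.2 s.
At the end, for the whole second after the job is handed in: All three balls lie in the catch tray (inside its walls, centres below 40 mm above the table), slower than 50 mm/s, and the canister is left tipped by more than 1.7 rad (its stop is at 2.0) (x of ball0_center in the frame of stand between 0.025 and 0.245 m and y of ball0_center in the frame of stand between -0.075 and 0.075 m and height (world z) of each of ball0_center, ball1_center, ball2_center below 0.04 m and x of ball1_center in the frame of stand between 0.025 and 0.245 m and y of ball1_center in the frame of stand between -0.075 and 0.075 m and x of ball2_center in the frame of stand between 0.025 and 0.245 m and y of ball2_center in the frame of stand between -0.075 and 0.075 m and value of joint canister above 1.7 rad and linear speed of each of ball0, ball1, ball2 below 0.05 m/s); the robot touches nothing.
It also fails if it takes over 48 s, if anything falls off the work surface, if the arm or the gripper's body presses on something with over 40 N, if the wrist force passes 120 N, or if a joint passes its speed limit or range.

ROBOT

A 7-joint arm with a two-finger parallel gripper is mounted at the origin on the work surface. World frame = base frame: x ahead of the robot, y to its left, z up, the work surface at z = 0. Lengths are in m, angles in rad, forces in N, time in s.
With the tool pointing down it reaches from about 0.425 to 0.975 m from the base axis. Payload 16.7 kg.
Tool frame: the origin (TCP) lies at the very end of the fingers, on their centre line; the grasp point (between the pads) lies 19 mm behind it; z points along the fingers, y is the line along which they close (so a half turn about z gives the same grasp; the last joint's range is limited). The gripper opens to 85 mm and grips with 20 to 120 N. Pads are 22 mm wide; open, the fingers measure 114 mm over their backs; the gripper's body (76 mm by 85 mm) begins 54 mm behind the grasp point. The pads swing forward as they close: fully open they stand 13 mm farther back than shut.
Start: joints at [-0.149, 0.426, 0.074, 1.606, -0.034, 1.111, -0.067], TCP at [0.675, -0, 0.231] pointing down, gripper open.
Joint ranges: [-2.85, 2.85], [-0.5, 2.14], [-1.23, 1.37], [0.21, 2.46], [-1.02, 4.16], [0.16, 2.05], [-2.73, 2.73]. Speed limits (rad/s): [1.89, 1.89, 2.39, 2.39, 3.01, 3.01, 3.01].

INTERFACE

Orientations are given as a unit quaternion [w, x, y, z].
In Python, from plant import monitor, camera, r gives the robot as it stands.
- The arm moves only by the tool arm_command, never from a script. Its argument "commands" is a list of rows, each a list of 7 numbers: the gripper command: -1 is shut, 1 is fully open, values between are in proportion, then the shift along the tool's x, y, z in units of 0.02 m (1.0 is 0.02 m), then the turn, a rotation vector about the tool's x, y, z in units of 0.12 rad (1.0 is 0.12 rad). A call has 1 to 8 rows; each row shifts and turns the commanded pose from where the row before left it, along the tool's axes as they then stand; what a row does not reach is not made up. A row lasts 1/10 s, in which the tool goes at most 50 mm and 8.59 degrees, less where a joint would pass 70% of its speed; a pose out of reach is approached as far as the arm can. A call with a number of a shift or a turn outside -1 to 1 is refused whole. A call with a gripper value outside its range is refused whole. The fingers move at their own pace and stop on an object; "force" is the grip in N (left out, the last holds). Time passes only in rows, so rows that do not move let the fingers close. It gives the time, the measured TCP pose, the force, the opening and the grip force at its end, in the units of the state.
- monitor.observe(): the state, without advancing time (a new reading comes with each control period).
- camera(name): name is "scene" or "side" or "wrist"; returns a dict with "img" (384x512x3 uint8, red, green, blue), "depth" (384x512 float32, m along the optical axis (not along the pixel's ray), 0 where there is no reading), "mtx" (3x3 intrinsics, pixels), "eye" and "attitude" of the camera in the world. Camera axes: x right, y down, z forward; pixel columns grow to the right and rows downward; lengths in m; the calibration is good to about 2 mm. A picture is of the moment at which its call begins.
- r.sign_off(): hands the job in; it is judged then, once.
The state is a dict: "time": time; "joints": joint angles; "qvel": joint speeds; "joint_efforts": joint torques, N m; "position": TCP position; "tool_rot": TCP orientation; "wrist_force": force on the tool from outside, world axes, zero at the start; "wrist_torque": the same for the moment, N m; "grip_width": finger opening in m; "gripper_force": force on a finger pad.
Only numpy, scipy, OpenCV 4.12 (cv2) and the standard library are available. Lean on these libraries where they do the work, as an engineer would, in place of code of your own. Each camera call takes 0.05 s, during which the arm holds its last target. There are 200 camera calls.

## Working session

There is one attempt and no reset: what is moved stays moved. The work goes in short steps, Python scripts to look and compute and a tool call to move; the robot and the scene stay as the last step left them, time stands still between calls to the robot, and variables do not carry over. Pictures are saved under pics/ and viewed, at most 10 in all, crops included, and the job is handed in when it is done.

Besides the shell and the picture viewer there is one more tool, called after "Emit:" as name(argument=value, ...) on one line, values as JSON. arm_command: Moves the arm, as the interface text tells. Its arguments: {"type":"object","properties":{"commands":{"type":"array"},"force":{"type":"number"}},"required":["commands"]}

```bash
mkdir -p pics; ls
python3 - <<'E'
from plant import monitor,camera,r
import cv2,numpy as np
s=monitor.observe();print({k:np.round(v,3) for k,v in s.items()})
ims=[]
for n in("scene","side"):
    c=camera(n);np.savez(f"pics/{n}0.npz",**c);print(n,c["mtx"],c["eye"],c["attitude"]);ims.append(c["img"])
    cv2.imwrite(f"pics/{n}0.png",c["img"][...,::-1])
E
```

```text
pics
{'time': np.float64(0.0), 'joints': array([-0.15 ,  0.427,  0.074,  1.607, -0.034,  1.111, -0.067]), 'qvel': array([ 0.001,  0.   , -0.001,  0.001,  0.   , -0.001,  0.002]), 'joint_efforts': array([ 1.0000e-03, -9.4984e+01,  3.7620e+00, -4.6352e+01,  1.9000e-02,
        1.0000e-02,  0.0000e+00]), 'position': array([0.675, 0.   , 0.231]), 'tool_rot': array([-0.   ,  0.707,  0.707, -0.   ]), 'wrist_force': array([ 0.459, -0.018,  0.527]), 'wrist_torque': array([-0.043, -0.04 ,  0.01 ]), 'gripper_force': np.float64(0.0), 'grip_width': np.float64(0.086)}
scene [[424.56679807   0.         252.79568564]
 [  0.         424.56679807 192.84372222]
 [  0.           0.           1.        ]] [ 1.05236077 -0.11032832  0.49975579] [-0.37758213  0.705224    0.52515236 -0.29035468]
side [[363.96882228   0.         257.30762547]
 [  0.         363.96882228 193.55094308]
 [  0.           0.           1.        ]] [ 0.17867289 -0.37052587  0.50466792] [-0.44946258  0.8141544  -0.32528013  0.17125668]
```

View pics/scene0.png

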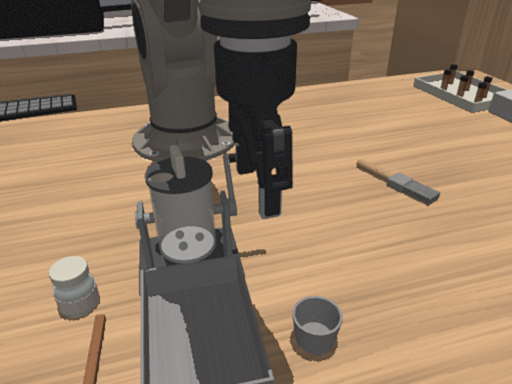

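View pics/side0.png

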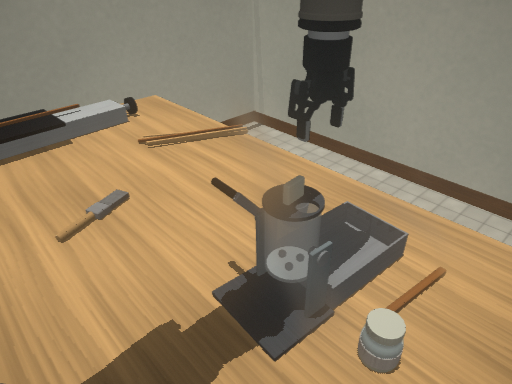

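The scene view shows the canister cap at about (180,176), the tray towards the camera (+x), and the crank on the right near (230,170). The side view shows the cap at about (293,203), the big hole near (307,208), the bar near (293,190), and the crank handle from (212,180) to (240,197). Next I'll measure these by height from depth.

```bash
cat > h.py <<'E'
import numpy as np,cv2
from scipy.spatial.transform import Rotation as R
def rot(q): return R.from_quat(np.roll(q,-1)).as_matrix()
def cloud(c):
    v,u=np.mgrid[:384,:512]; d=c["depth"].astype(float); K=c["mtx"]
    p=np.stack([(u-K[0,2])/K[0,0]*d,(v-K[1,2])/K[1,1]*d,d],-1)
    w=p@rot(c["attitude"]).T+c["eye"]; w[d<=0]=np.nan; return w
def onplane(c,uv,z):
    uv=np.atleast_2d(uv);K=c["mtx"]
    d=np.c_[(uv[:,0]-K[0,2])/K[0,0],(uv[:,1]-K[1,2])/K[1,1],np.ones(len(uv))]@rot(c["attitude"]).T
    return c["eye"]+d*((z-c["eye"][2])/d[:,2])[:,None]
E
python3 - <<'E'
from h import *
for n in("scene","side"):
    c=dict(np.load(f"pics/{n}0.npz"));w=cloud(c);z=w[...,2]
    x,y=w[...,0],w[...,1]
    reg=(x>.3)&(x<.95)&(y>-.3)&(y<.15)&(z<.26)
    for lo,hi,nm in((.197,.205,"cap"),(.214,.245,"bar"),(.05,.058,"rim"),(.14,.152,"cheek"),(.165,.196,"crank")):
        m=(reg&(z>lo)&(z<hi)).astype(np.uint8)
        k,l,s,ce=cv2.connectedComponentsWithStats(m)
        for i in range(1,k):
            if s[i,4]<12: continue
            P=w[l==i][:,:2].astype(np.float32)
            (cx,cy),(a,b),an=cv2.minAreaRect(P*1000)
            print(n,nm,s[i],"mean",P.mean(0).round(4),"rect",np.round([cx,cy,a,b,an],1),'zmax',w[l==i][:,2].max().round(4))
    # zoom
    y0,x0=(130,110) if n=="scene" else (160,200)
    cv2.imwrite(f"pics/{n}z.png",cv2.resize(c["img"][y0:y0+120,x0:x0+160,::-1],None,fx=5,fy=5,interpolation=cv2.INTER_CUBIC))
E
```

```text
scene cap [ 144  156   68   38 1549] mean [ 0.5374 -0.0689] rect [529.9 -71.3  92.9  94.6  79. ] zmax 0.2049
scene bar [169 145  16  26 276] mean [ 0.5382 -0.0712] rect [531.3 -70.5  38.4  12.4   5.3] zmax 0.2366
scene rim [151 250   1  14  14] mean [ 0.5243 -0.1283] rect [ 5.231e+02 -1.281e+02  3.000e-01  3.410e+01  8.570e+01] zmax 0.0579
scene rim [ 140  252  134  132 1500] mean [ 0.6451 -0.0721] rect [659.1 -79.  150.  231.1  86.2] zmax 0.058
scene rim [ 52 272  39  22 216] mean [ 0.5534 -0.2423] rect [ 547.2 -244.5   32.6   53.4   10.5] zmax 0.058
scene rim [292 296  50  40 290] mean [0.7034 0.0737] rect [701.2  74.8  65.4  66.   87.8] zmax 0.053
scene cheek [220 188  16  24 220] mean [ 0.5361 -0.0044] rect [534.7  -2.9  20.   44.8  86. ] zmax 0.152
scene cheek [134 201   9  22 149] mean [ 0.5298 -0.1329] rect [ 526.  -134.4   12.2   45.6   86.3] zmax 0.1493
scene cheek [152 200  61  27 413] mean [ 0.5637 -0.0731] rect [553.  -72.   87.5  42.2  86.5] zmax 0.152
scene crank [255 151   7   3  18] mean [0.4919 0.058 ] rect [491.1  57.9   9.    5.9  49.6] zmax 0.1953
scene crank [222
[... 756 characters left out ...]
0.5163 -0.2534] rect [ 521.3 -251.5   28.3   53.7   21.4] zmax 0.0576
side cheek [251 208  13  13 102] mean [ 0.5179 -0.0048] rect [523.4  -3.   29.8  17.5   7.7] zmax 0.152
side cheek [264 228  56  23 329] mean [ 0.5013 -0.0935] rect [507.3 -86.7  37.1  86.4  38.5] zmax 0.1519
side cheek [309 241  24  19 218] mean [ 0.521  -0.1345] rect [ 523.1 -134.7   11.8   46.    85.8] zmax 0.1503
side crank [211 178  44  31 397] mean [0.487  0.0253] rect [485.1  35.   35.8  81.5  17.3] zmax 0.1959
side crank [297 202  22  11 107] mean [ 0.5662 -0.0722] rect [556.5 -76.3  44.9  32.8  39.8] zmax 0.196
side crank [264 210  58  28 855] mean [ 0.5008 -0.094 ] rect [506.8 -87.3  37.4  86.2  38.6] zmax 0.1959
```

View pics/sidez.png

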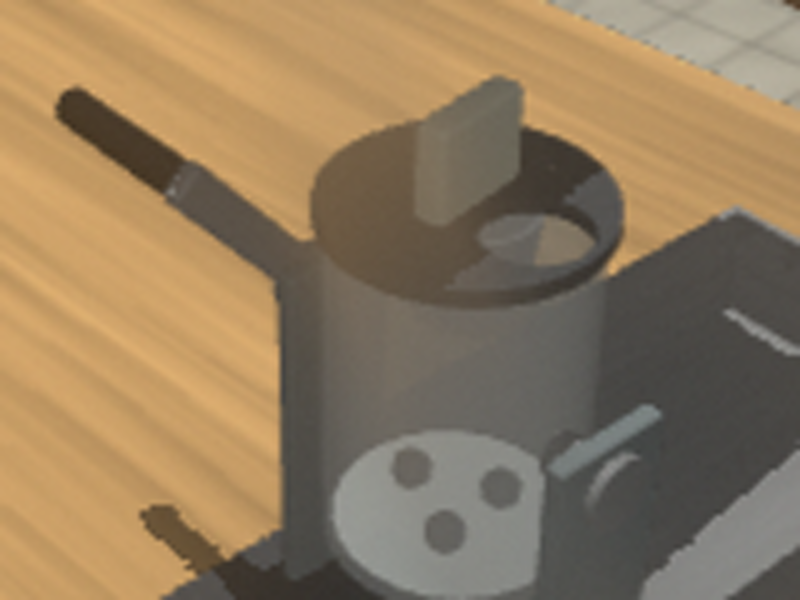

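View pics/scenez.png

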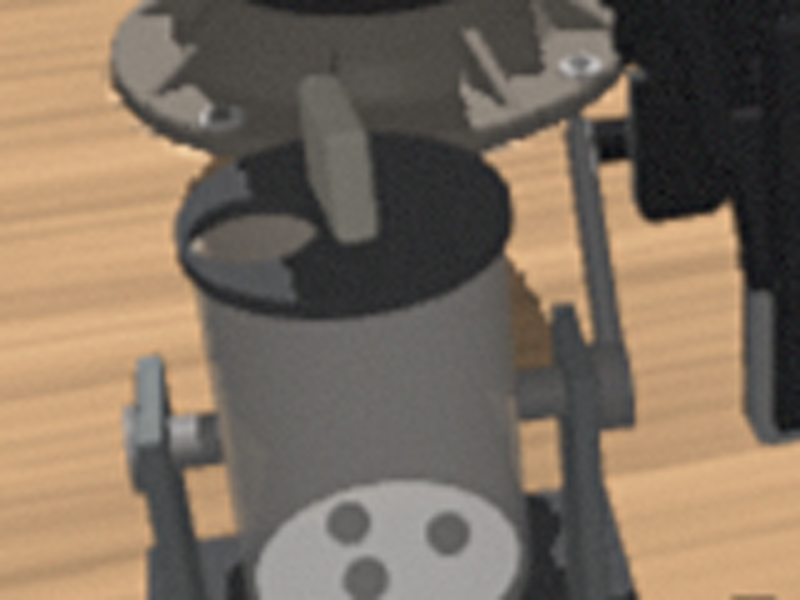

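Stand axis is at (0.529, −0.071) with yaw about −0.068 rad. The bar's long axis is at +5.6°, so the hole points at −84.4° and the cap must turn by about +1.40 rad. I'm moving above the cap first, then turning the tool.

Emit:
arm_command(commands=[[0.2, -0.45, -0.9, -1, 0, 0, 0], [0.2, -0.45, -0.9, -1, 0, 0, 0], [0.2, -0.45, -0.9, -1, 0, 0, 0], [0.2, -0.45, -0.9, 0, 0, 0, 0], [0.2, -0.45, -0.9, 0, 0, 0, 0], [0.2, -0.45, -0.9, 0, 0, 0, 0], [0.2, -0.45, -0.9, 0, 0, 0, 0], [0.2, -0.4, -1, 0, 0, 0, 0]])

```text
time: 0.9
position: [0.5281, -0.0714, 0.291]
tool_rot: [-0.0, 0.707, 0.707, -0.0]
wrist_force: [-0.3, 0.1, -0.6]
grip_width: 0.0512
gripper_force: 0.0
```

Emit:
arm_command(commands=[[0.2, 0, 0, 0, 0, 0, 1], [0.2, 0, 0, 0, 0, 0, 1], [0.2, 0, 0, 0, 0, 0, 1], [0.2, 0, 0, 0, 0, 0, 1], [0.2, 0, 0, 0, 0, 0, 1], [0.2, 0, 0, 0, 0, 0, 1]])

```text
time: 1.5
position: [0.5287, -0.071, 0.291]
tool_rot: [-0.0, 0.912, 0.41, -0.0]
wrist_force: [-0.6, 0.5, 0.8]
grip_width: 0.0515
gripper_force: 0.0
```

Emit:
arm_command(commands=[[0.2, 0, 0, 0, 0, 0, 1], [0.2, 0, 0, 0, 0, 0, 1], [0.2, 0, 0, 0, 0, 0, 1], [0.2, 0, 0, 0, 0, 0, 1], [0.2, 0, 0, 0, 0, 0, 1], [0.2, 0, 0, 0, 0, 0, 1], [0.2, 0, 0, 0, 0, 0, 0.28], [0.2, 0, 0, 0, 0, 0, 0]])

```text
time: 2.3
position: [0.5288, -0.071, 0.2911]
tool_rot: [-0.0, 0.999, 0.048, -0.0]
wrist_force: [-0.3, -0.1, -0.4]
grip_width: 0.0516
gripper_force: 0.0
```

Run:
```python
from plant import camera
from h import *
for n in("wrist","side","scene"):
    c=camera(n);w=cloud(c);x,y,z=np.moveaxis(w,-1,0)
    m=(np.hypot(x-.529,y+.071)<.035)&(z>.226)&(z<.24)
    if m.sum()<5: print(n,m.sum());continue
    print(n,m.sum(),cv2.minAreaRect((w[m][:,:2]*1000).astype(np.float32)),np.nanmax(z[m]))
```

```text
wrist 1076 ((529.6975708007812, -69.86099243164062), (39.859989166259766, 11.76371955871582), 5.0401997566223145) 0.23503787090924727
side 219 ((526.6564331054688, -70.79795837402344), (40.0658073425293, 12.539201736450195), 4.829976558685303) 0.23707349796388116
scene 179 ((530.7357177734375, -70.39837646484375), (39.390438079833984, 12.386795043945312), 4.817089557647705) 0.2365015318826869
```

The three views agree on the bar: centre (0.529, −0.070) and long axis about 5°. Descending to grip it.

Emit:
arm_command(commands=[[0.2, 0, 0, 1, 0, 0, 0], [0.2, 0, 0, 1, 0, 0, 0], [0.2, 0, 0, 1, 0, 0, 0], [0.2, 0, 0, 0.6, 0, 0, 0], [0.2, 0, 0, 0.5, 0, 0, 0], [0.2, 0, 0, 0, 0, 0, 0]])

```text
time: 3.05
position: [0.5285, -0.071, 0.2084]
tool_rot: [-0.0, 0.999, 0.049, -0.001]
wrist_force: [0.6, 0.7, 0.6]
grip_width: 0.0512
gripper_force: 0.0
```

Emit:
arm_command(commands=[[-0.4, 0, 0, 0, 0, 0, 0], [-0.6, 0, 0, 0, 0, 0, 0], [-1, 0, 0, 0, 0, 0, 0], [-1, 0, 0, 0, 0, 0, 0], [-1, 0, 0, 0, 0, 0, 0], [-1, 0, 0, 0, 0, 0, 0]], force=25)

```text
time: 3.65
position: [0.5293, -0.0707, 0.2101]
tool_rot: [-0.0, 0.999, 0.049, 0.001]
wrist_force: [-1.6, 1.3, 4.7]
grip_width: 0.0117
gripper_force: 29.8
```

Emit:
arm_command(commands=[[-1, 0, 0, 0, 0, 0, -0.5], [-1, 0, 0, 0, 0, 0, -0.9], [-1, 0, 0, 0, 0, 0, -0.9], [-1, 0, 0, 0, 0, 0, -0.9], [-1, 0, 0, 0, 0, 0, -0.9], [-1, 0, 0, 0, 0, 0, -0.9], [-1, 0, 0, 0, 0, 0, -0.9]])

```text
time: 4.35
position: [0.5291, -0.07, 0.2101]
tool_rot: [-0.0, 0.919, 0.394, 0.0]
wrist_force: [-4.0, 5.5, 6.9]
grip_width: 0.0114
gripper_force: 30.1
```

Emit:
arm_command(commands=[[-1, 0, 0, 0, 0, 0, -0.9], [-1, 0, 0, 0, 0, 0, -0.9], [-1, 0, 0, 0, 0, 0, -0.9], [-1, 0, 0, 0, 0, 0, -0.9], [-1, 0, 0, 0, 0, 0, -0.9], [-1, 0, 0, 0, 0, 0, -0.9], [-1, 0, 0, 0, 0, 0, -0.4], [-1, 0, 0, 0, 0, 0, 0]])

```text
time: 5.15
position: [0.5289, -0.0698, 0.2101]
tool_rot: [-0.0, 0.73, 0.683, 0.0]
wrist_force: [-4.6, 7.4, 7.9]
grip_width: 0.0113
gripper_force: 30.3
```

Emit:
arm_command(commands=[[-0.4, 0, 0, 0, 0, 0, 0], [0, 0, 0, 0, 0, 0, 0], [0.1, 0, 0, 0, 0, 0, 0], [0.1, 0, 0, -0.7, 0, 0, 0], [0.1, 0, 0, -1, 0, 0, 0], [0.1, 0, 0, -1, 0, 0, 0], [0.1, 0, 0, -1, 0, 0, 0], [0.1, 0, 0, 0, 0, 0, 0]])

```text
time: 5.95
position: [0.5302, -0.0712, 0.2869]
tool_rot: [0.002, 0.731, 0.682, 0.002]
wrist_force: [-0.2, -0.5, 0.3]
grip_width: 0.0474
gripper_force: 0.0
```

Run:
```python
from plant import camera,monitor
from h import *
s=monitor.observe();print(s["position"],s["wrist_force"],s["grip_width"])
Rz=R.from_euler('z',-.068).as_matrix()
for n in("wrist","side","scene"):
    c=camera(n);w=cloud(c);x,y,z=np.moveaxis(w,-1,0)
    if n!="wrist": cv2.imwrite(f"pics/{n}1.png",c["img"][130:270,100:400,::-1])
    m=(np.hypot(x-.529,y+.071)<.035)&(z>.226)&(z<.24)
    if m.sum()>5: print(n,m.sum(),cv2.minAreaRect((w[m][:,:2]*1000).astype(np.float32)),np.nanmax(z[m]))
    p=(w-[.529,-.0705,0])@Rz   # stand frame
    m=(p[...,0]<-.02)&(p[...,0]>-.09)&(p[...,1]>.085)&(p[...,1]<.16)&(p[...,2]>.16)&(p[...,2]<.215)
    if m.sum()>5:
        q=p[m]; print(" crank",m.sum(),q.min(0).round(4),q.max(0).round(4),np.median(q,0).round(4))
print(np.array([.529,-.0705,0])+Rz@[-.0482,.112,.1875])
a=cv2.imread("pics/side1.png");b=cv2.imread("pics/scene1.png");cv2.imwrite("pics/b1.png",cv2.resize(np.vstack([a,b]),None,fx=2,fy=2))
```

```text
[ 0.53024357 -0.07122826  0.28691017] [-0.19637316 -0.49081337  0.30170624] 0.04735192267090005
wrist 1123 ((529.5607299804688, -69.50947570800781), (39.59492111206055, 11.916584014892578), 86.27967071533203) 0.23547152527738732
 crank 1764 [-0.0549  0.0852  0.1849] [-0.0407  0.1343  0.1949] [-0.0465  0.1105  0.1919]
side 225 ((527.5638427734375, -70.95242309570312), (40.508968353271484, 13.178711891174316), 87.40556335449219) 0.2370144691106872
 crank 202 [-0.0565  0.085   0.1861] [-0.044   0.1446  0.1967] [-0.0535  0.1138  0.1939]
scene 277 ((530.4281005859375, -70.97443389892578), (39.48250198364258, 13.135721206665039), 85.5020980834961) 0.23670205703737185
 crank 341 [-0.0525  0.085   0.182 ] [-0.0394  0.1443  0.196 ] [-0.0431  0.1144  0.1918]
[0.48852153 0.04451623 0.1875    ]
```

View pics/b1.png

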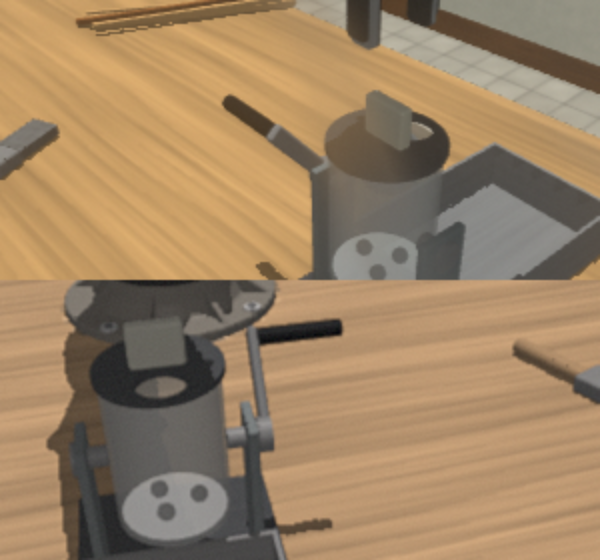

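The side and scene crops show the hole now facing the tray, with the bar at 86.3° (target 86.1°) and the canister upright. All views put the crank handle at stand (−0.048, 0.112, 0.1875). Moving over the handle and down.

Emit:
arm_command(commands=[[0.1, 0.8, -0.3, 0, 0, 0, 0], [0.1, 0.9, -0.35, 0, 0, 0, 0], [0.1, 0.9, -0.35, 0, 0, 0, 0], [0.1, 0.9, -0.35, 0, 0, 0, 0], [0.1, 0.9, -0.4, 0, 0, 0, 0], [0.1, 0.9, -0.35, 0, 0, 0, 0], [0.1, 0.85, -0.35, 0, 0, 0, 0], [0.1, 0, 0, 0, 0, 0, 0]])

```text
time: 6.9
position: [0.4877, 0.0572, 0.2827]
tool_rot: [-0.001, 0.73, 0.683, -0.0]
wrist_force: [0.5, 0.5, 0.7]
grip_width: 0.0465
gripper_force: 0.0
```

Emit:
arm_command(commands=[[0.1, 0, 0, 0.8, 0, 0, 0], [0.1, 0, 0, 1, 0, 0, 0], [0.1, 0, 0, 1, 0, 0, 0], [0.1, 0, 0, 1, 0, 0, 0], [0.1, 0, 0, 1, 0, 0, 0], [0.1, 0, 0, 0.7, 0, 0, 0], [0.1, 0, 0, 0.4, 0, 0, 0], [0.1, 0, 0, 0, 0, 0, 0]])

```text
time: 7.7
position: [0.488, 0.0546, 0.1643]
tool_rot: [-0.001, 0.731, 0.682, -0.001]
wrist_force: [-0.5, -0.1, 0.6]
grip_width: 0.0468
gripper_force: 0.0
```

Run:
```python
from plant import camera,monitor
from h import *
s=monitor.observe();Rz=R.from_euler('z',-.068).as_matrix()
print((s["position"]-[.529,-.0705,0])@Rz,s["wrist_force"],s["grip_width"],s["joints"])
c=camera("wrist");p=(cloud(c)-[.529,-.0705,0])@Rz
m=(abs(p[...,0]+.048)<.015)&(p[...,1]>.085)&(p[...,1]<.16)&(p[...,2]>.175)&(p[...,2]<.2)
q=p[m];print(len(q),q.min(0),q.max(0))
```

```text
[-0.04935765  0.12204984  0.16426793] [-0.49025864 -0.14786587  0.55758462] 0.0468230244146447 [-0.16966526  0.21017618 -0.08235428  2.07183084  0.02254578  0.86263452
 -0.33486453]
4419 [-0.0550583   0.08501938  0.18011793] [-0.04094397  0.14610954  0.19443942]
```

Emit:
arm_command(commands=[[0, 0, 0.07, -0.2, 0, 0, 0], [-0.4, 0, 0, 0, 0, 0, 0], [-0.6, 0, 0, 0, 0, 0, 0], [-1, 0, 0, 0, 0, 0, 0], [-1, 0, 0, 0, 0, 0, 0], [-1, 0, 0, 0, 0, 0, 0]], force=30)

```text
time: 8.35
position: [0.4893, 0.0551, 0.1698]
tool_rot: [-0.0, 0.731, 0.682, -0.0]
wrist_force: [-9.0, 0.4, 11.6]
grip_width: 0.0127
gripper_force: 29.1
```

Run:
```python
import numpy as np
# arc from -40 to +75 deg; steps per row (units of 20mm): y_tool=+x, z_tool=-z
n=32;a=np.radians(-40)+np.r_[0,np.linspace(0,1,n)[1:]]*np.radians(115)
y=75/20*np.sin(a);z=-75/20*np.cos(a)
Y=np.round(np.diff(np.round(y,2)),2);Z=np.round(np.diff(np.round(z,2)),2)
print(len(Y),list(zip(Y,Z)))
```

```text
31 [(np.float64(0.19), np.float64(-0.15)), (np.float64(0.2), np.float64(-0.14)), (np.float64(0.21), np.float64(-0.12)), (np.float64(0.22), np.float64(-0.11)), (np.float64(0.22), np.float64(-0.1)), (np.float64(0.23), np.float64(-0.08)), (np.float64(0.23), np.float64(-0.07)), (np.float64(0.24), np.float64(-0.05)), (np.float64(0.24), np.float64(-0.04)), (np.float64(0.24), np.float64(-0.02)), (np.float64(0.24), np.float64(0.0)), (np.float64(0.25), np.float64(0.01)), (np.float64(0.24), np.float64(0.03)), (np.float64(0.24), np.float64(0.04)), (np.float64(0.23), np.float64(0.06)), (np.float64(0.23), np.float64(0.07)), (np.float64(0.23), np.float64(0.09)), (np.float64(0.22), np.float64(0.1)), (np.float64(0.21), np.float64(0.12)), (np.float64(0.21), np.float64(0.13)), (np.float64(0.19), np.float64(0.14)), (np.float64(0.19), np.float64(0.16)), (np.float64(0.18), np.float64(0.16)), (np.float64(0.16), np.float64(0.18)), (np.float64(0.15), np.float64(0.19)), (np.float64(0.15), np.float64(0.2)), (np.float64(0.12), np.float64(0.2)), (np.float64(0.12), np.float64(0.22)), (np.float64(0.1), np.float64(0.22)), (np.float64(0.08), np.float64(0.23)), (np.float64(0.07), np.float64(0.23))]
```

Emit:
arm_command(commands=[[-1, 0, 0.19, -0.15, 0, 0, 0], [-1, 0, 0.2, -0.14, 0, 0, 0], [-1, 0, 0.21, -0.12, 0, 0, 0], [-1, 0, 0.22, -0.11, 0, 0, 0], [-1, 0, 0.22, -0.1, 0, 0, 0], [-1, 0, 0.23, -0.08, 0, 0, 0], [-1, 0, 0.23, -0.07, 0, 0, 0], [-1, 0, 0.24, -0.05, 0, 0, 0]])

```text
time: 9.15
position: [0.5236, 0.0527, 0.1858]
tool_rot: [-0.001, 0.731, 0.682, -0.001]
wrist_force: [-8.3, 2.7, 1.1]
grip_width: 0.0129
gripper_force: 29.7
```

Emit:
arm_command(commands=[[-1, 0, 0.24, -0.04, 0, 0, 0], [-1, 0, 0.24, -0.02, 0, 0, 0], [-1, 0, 0.24, 0, 0, 0, 0], [-1, 0, 0.25, 0.01, 0, 0, 0], [-1, 0, 0.24, 0.03, 0, 0, 0], [-1, 0, 0.24, 0.04, 0, 0, 0], [-1, 0, 0.23, 0.06, 0, 0, 0], [-1, 0, 0.23, 0.07, 0, 0, 0]])

```text
time: 9.95
position: [0.562, 0.0502, 0.1827]
tool_rot: [-0.001, 0.731, 0.682, -0.001]
wrist_force: [-7.8, -0.5, 6.2]
grip_width: 0.0129
gripper_force: 30.1
```

Forces are about 8 N and the arc tracks well, so I'm continuing.

Emit:
arm_command(commands=[[-1, 0, 0.23, 0.09, 0, 0, 0], [-1, 0, 0.22, 0.1, 0, 0, 0], [-1, 0, 0.21, 0.12, 0, 0, 0], [-1, 0, 0.21, 0.13, 0, 0, 0], [-1, 0, 0.19, 0.14, 0, 0, 0], [-1, 0, 0.19, 0.16, 0, 0, 0], [-1, 0, 0.18, 0.16, 0, 0, 0], [-1, 0, 0.16, 0.18, 0, 0, 0]])

```text
time: 10.75
position: [0.594, 0.048, 0.1612]
tool_rot: [-0.001, 0.731, 0.682, -0.0]
wrist_force: [-8.2, 1.7, 2.1]
grip_width: 0.0127
gripper_force: 29.8
```

Emit:
arm_command(commands=[[-1, 0, 0.15, 0.19, 0, 0, 0], [-1, 0, 0.15, 0.2, 0, 0, 0], [-1, 0, 0.12, 0.2, 0, 0, 0], [-1, 0, 0.12, 0.22, 0, 0, 0], [-1, 0, 0.1, 0.22, 0, 0, 0], [-1, 0, 0.08, 0.23, 0, 0, 0], [-1, 0, 0.07, 0.23, 0, 0, 0], [-1, 0, 0, 0, 0, 0, 0]])

```text
time: 11.55
position: [0.6089, 0.047, 0.132]
tool_rot: [-0.001, 0.731, 0.682, -0.001]
wrist_force: [-15.4, 1.0, 18.4]
grip_width: 0.0128
gripper_force: 32.0
```

Run:
```python
from plant import camera,monitor
from h import *
s=monitor.observe();Rz=R.from_euler('z',-.068).as_matrix()
p=(s["position"]-[.529,-.0705,0])@Rz;print(p,s["wrist_force"],s["joints"])
dz=p[2]+.019-.13;print("crank angle",np.degrees(np.arctan2(p[0],dz)),np.hypot(p[0],dz))
a=camera("side")["img"][130:270,200:500];b=camera("scene")["img"][150:384,60:360]
cv2.imwrite("pics/b2.png",cv2.resize(np.vstack([a,b])[...,::-1],None,fx=1.6,fy=1.6))
```

```text
[0.07173113 0.12269625 0.13195546] [-15.38135439   0.97497902  18.41050915] [-0.13949926  0.4286542  -0.05447877  1.83776333  0.02848095  0.87870666
 -0.27658623]
crank angle 73.71485583585678 0.07472942395335137
```

View pics/b2.png

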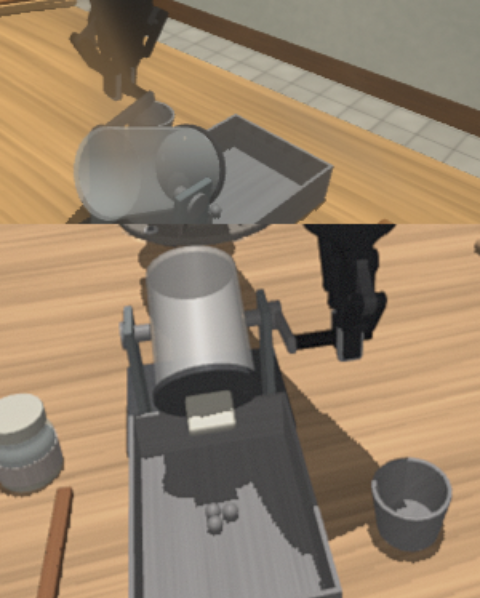

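The scene view shows three balls in the tray near crop (220,515) and the canister against its stop (crank angle 74°, about 1.98 rad). Releasing and backing off upward.

Emit:
arm_command(commands=[[-0.4, 0, 0, 0, 0, 0, 0], [0, 0, 0, 0, 0, 0, 0], [0.1, 0, 0, 0, 0, 0, 0], [0.1, 0, 0, -0.5, 0, 0, 0], [0.1, 0, 0, -1, 0, 0, 0], [0.1, 0, 0, -1, 0, 0, 0], [0.1, 0, 0, -1, 0, 0, 0], [0.1, 0, 0, -1, 0, 0, 0]])

```text
time: 12.45
position: [0.6105, 0.0466, 0.2229]
tool_rot: [0.0, 0.731, 0.682, 0.0]
wrist_force: [0.4, 0.3, 0.2]
grip_width: 0.0467
gripper_force: 0.0
```

Emit:
arm_command(commands=[[0.1, 0, 0, -0.5, 0, 0, 0], [0.1, 0, 0, 0, 0, 0, 0], [0.1, 0, 0, 0, 0, 0, 0], [0.1, 0, 0, 0, 0, 0, 0], [0.1, 0, 0, 0, 0, 0, 0], [0.1, 0, 0, 0, 0, 0, 0], [0.1, 0, 0, 0, 0, 0, 0], [0.1, 0, 0, 0, 0, 0, 0]])

```text
time: 13.25
position: [0.6103, 0.0466, 0.2312]
tool_rot: [-0.0, 0.731, 0.682, -0.0]
wrist_force: [0.4, -0.3, 0.1]
grip_width: 0.0472
gripper_force: 0.0
```

Run:
```python
from plant import camera,monitor
from h import *
Rz=R.from_euler('z',-.068).as_matrix()
for k in range(2):
    c=camera("scene");p=(cloud(c)-[.529,-.0705,0])@Rz
    t=(abs(p[...,1])<.065)&(p[...,0]>.035)&(p[...,0]<.235);m=(t&(p[...,2]>.011)&(p[...,2]<.035)).astype(np.uint8)
    n,l,s,_=cv2.connectedComponentsWithStats(m)
    print([(s[i,4],p[l==i].mean(0).round(4)) for i in range(1,n) if s[i,4]>8])
m=(p[...,1]>.085)&(p[...,1]<.15)&(p[...,2]>.13)&(p[...,2]<.165)&(p[...,0]<.1)&(p[...,0]>.04)
print("crank",m.sum(),p[m].min(0),p[m].max(0)); print(monitor.observe()["position"],monitor.observe()["wrist_force"])
cv2.imwrite("pics/b3.png",cv2.resize(c["img"][150:384,60:360,::-1],None,fx=2,fy=2))
```

```text
[(np.int32(87), array([ 0.1679, -0.0107,  0.0159])), (np.int32(93), array([ 0.1888, -0.016 ,  0.0158])), (np.int32(71), array([0.2044, 0.0063, 0.0167]))]
[(np.int32(88), array([ 0.1678, -0.0106,  0.0158])), (np.int32(90), array([ 0.1888, -0.0157,  0.0161])), (np.int32(72), array([0.2046, 0.0063, 0.0169]))]
crank 441 [0.06768165 0.08500067 0.14456793] [0.08095373 0.14457244 0.15932182]
[0.61031501 0.04662751 0.23124238] [ 0.84904528  0.18491632 -0.61270524]
```

View pics/b3.png

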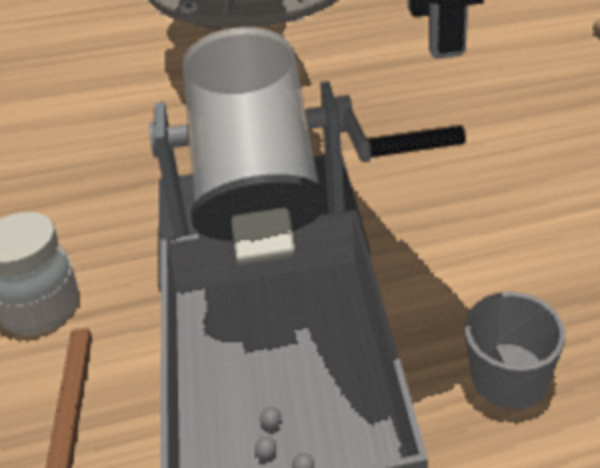

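Three balls sit at crop (270,418), (265,448) and (303,460), unmoved between two frames. The canister is tipped, the crank at its stop, and the gripper clear. Handing in.

```bash
python3 -c "
from plant import r
print(r.sign_off())"
```

```text
the job is handed in; nothing more can be done
None
```

I turned the cap's big hole to the tray and tipped the canister to its stop: all three balls lie still in the tray, the gripper is clear, and the job is handed in at about 13.4 s (no verdict was returned).

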